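# Mesh the splined gear on the drive spindle and hold it against its spring

## Robot

A 6-joint arm with a two-finger parallel gripper is mounted at the origin on a cart in front of the work surface, level with it; the furniture and walls round the work are solid. World frame = base frame: x ahead of the robot, y to its left, z up, the work surface at z = 0. Lengths are in m, angles in degrees, forces in N, time in s.
With the tool pointing down it reaches from about 0.275 to 0.875 m from the base axis. Payload 12.5 kg.
Tool frame: the origin (TCP) lies midway between the tips of the shut fingers; the grasp point (between the pads) lies 19 mm behind it (arm.tcp_to_grasp is the z of the grasp point in the tool frame, in m); z points along the fingers, y is the line along which they close (so a half turn about z gives the same grasp; the last joint's range is limited). The gripper opens to 85 mm and grips with 20 to 120 N. Pads are 22 mm wide; open, the fingers measure 114 mm over their backs; the gripper's body (76 mm by 85 mm) begins 54 mm behind the grasp point. The pads swing forward as they close: fully open they stand 13 mm farther back than shut.
Start: joints at [71.299, 20.094, 94.641, -0, 65.266, -4.847], TCP at [0.132, 0.534, 0.231] pointing down, gripper open.
Joint ranges: [-157.81, 157.81], [-45, 120.19], [0.68, 151.7], [-89.99, 269.99], [4.06, 180], [-164.3, 164.3]. Speed limits (degrees/s): [127.2, 127.2, 159.86, 180, 180, 180].

## Interface

Orientations are given as a 3x3 rotation matrix whose columns are the frame's x, y, z axes.
In Python, from bench import status, imaging, job, arm gives the robot as it stands.
- The arm moves only by the shell command python3 -m crank 'ROWS' [FORCE]. ROWS is text: rows parted by semicolons, each of 7 numbers parted by spaces: the shift along the tool's x, y, z in cm, then the turn, a rotation vector about the tool's x, y, z in degrees, then the finger opening in cm, from 0 to 8.54. A call has 1 to 5 rows; each row is the pose to reach, as a shift and turn from the pose commanded when the call began, along the tool's axes at that moment; what a row does not reach only later rows make up. A row lasts 1/8 s, in which the tool goes at most 62.5 mm and 10.7 degrees, less where a joint would pass 70% of its speed; a pose out of reach is approached as far as the arm can. A call with a gripper value outside its range is refused whole. The fingers move at their own pace and stop on an object; FORCE is the grip in N (left out, the last holds). Time passes only in rows, so rows that repeat a pose let the fingers close. It gives the time, the measured TCP pose, the force, the opening and the grip force at its end, in the units of the state.
- status.observe(): the state, without advancing time (a new reading comes with each control period).
- imaging.read_camera(name): name is "side" or "top" or "wrist"; returns a dict with "pixels" (420x560x3 uint8, red, green, blue), "depth" (420x560 float32, m along the optical axis (not along the pixel's ray), 0 where there is no reading), "vertical_fov" (degrees; the focal length in pixels is half the picture's height over the tangent of half this angle, whatever the lens; pixels are square), "cx", "cy" (the principal point, pixels), "dist_coeffs" ([k1, k2, p1, p2, k3] as OpenCV has them; the pictures are not rectified), "R" (3x3) and "t" (3): a world point X has camera coordinates R X + t; the wrist camera has in their place "T_tool_cam" (4x4, takes a point from camera to tool coordinates, whose origin is the TCP and whose axes are the flange's). Camera axes: x right, y down, z forward; pixel columns grow to the right and rows downward; lengths in m; the calibration is good to about 2 mm. A picture is of the moment at which its call begins: read the wrist's pose just before it.
- job.hand_in(): hands the job in; it is judged then, once.
The state is a dict: "time_s": time; "joint_pos": joint angles; "joint_vel": joint speeds; "effort": joint torques, N m; "ee_pos": TCP position; "tool_rot": TCP orientation; "contact_force": force on the tool from outside, world axes, zero at the start; "wrist_torque": the same for the moment, N m; "finger_gap": finger opening in m; "grip_force": force on a finger pad.
Only numpy, scipy, OpenCV 4.12 (cv2) and the standard library are available. Lean on these libraries where they do the work, as an engineer would, in place of code of your own. Each camera call takes 0.05 s, during which the arm holds its last target. There are 200 camera calls.

## Task

Fit the gear with the splined bore onto the upright splined spindle of the drive stand: turn it until the splines mesh, slide it down onto the sprung collar and press it fully home, pushing the collar down to the bottom of its travel. Finish still gripping the gear and pressing it home, as if a clip were about to be fitted above it; leave the other gear, which has a plain round bore, where it is.

Things in the scene. Friction and masses are not known exactly. Their poses are not given: they have to be found in the camera images.
- splined_gear: loose steel gear flat on the table, hub up, 0.15 to 0.31 kg; toothed rim 76 mm across, 12 mm thick. Its through bore has 4 grooves along own +x, -x, +y, -y (8.4 mm wide, out to 15.2 mm from the axis) between 4 internal teeth on the diagonals (faces 10.2 mm from the axis): it fits the spindle in 4 positions a quarter turn apart. Origin on the axis at the underside, z up.
- gear_hub (a point): centre of the splined gear's eight-sided hub, 28 mm above its underside. The hub stands on the rim from 12 to 44 mm height, 40 mm across flats, each flat 16 mm wide; flats face the gear's own +-x, +-y and the diagonals. Grip it across two opposite flats.
- plain_gear: the other gear, to be left alone: the same eight-sided hub and height, but a rim only 64 mm across and a plain round bore of 16 mm, too small for the spindle. Origin on the axis at the underside.
- drive_stand: stand fixed to the table: foot 110 (own x) x 90 x 12 mm, round grey housing up to 36 mm, upright steel spindle on its axis that cannot turn: 18 mm thick with 4 straight splines along own +x, -x, +y, -y (6 mm wide, out to 14 mm from the axis), which end 72 mm above the table. Meshed, the gear has 1.2 mm play all round, about 0.09 rad. Origin on the axis at table height, z up.
- spindle_tip (a point): top of the spindle, on its axis, 82 mm above the table. The last 10 mm above the splines are a plain pilot nose, 18 mm thick, tapering over its top 8 mm to 10 mm.
- thrust_collar (a joint): travel (m) of the sprung collar, a dark disc 50 mm across round the foot of the spindle: 0 = up, its top 52 mm above the table; 0.010 = down at its stop, its top (and the underside of a gear that is home) 42 mm above the table. The spring pushes up with 4 N at 0, 12 N at 0.010; the gear's weight does not move it and it comes back up when let go.

How it is judged:
By the outcome, as a careful person would: the job done as asked, in the order asked, and still so for the second after the job is handed in, while the arm keeps its last pose, push and grip.
It also fails if it takes over 38 s, if anything falls off the work surface, if the arm or the gripper's body presses on something with over 40 N, if the wrist force passes 120 N, or if a joint passes its speed limit or range.

## Working session

There is one attempt and no reset: what is moved stays moved. The work goes in short steps, Python scripts to look and compute and a shell command to move; the robot and the scene stay as the last step left them, time stands still between calls to the robot, and variables do not carry over. Pictures are saved under pics/ and viewed, at most 10 in all, crops included, and the job is handed in when it is done.

```bash
ls; mkdir -p pics
cat > h.py <<'E'
import numpy as np, cv2
from bench import status, imaging, job, arm
def cam(n):
    s=status.observe(); c=imaging.read_camera(n)
    f=210/np.tan(np.radians(c["vertical_fov"])/2)
    c["K"]=np.array([[f,0,c["cx"]],[0,f,c["cy"]],[0,0,1.]]); c["D"]=np.array(c["dist_coeffs"],float)
    if "R" in c: R=np.array(c["R"]);c["Rwc"]=R.T; c["C"]=-R.T@np.array(c["t"])
    else:
        T=np.array(c["T_tool_cam"]);Rt=np.array(s["tool_rot"]);c["Rwc"]=Rt@T[:3,:3];c["C"]=np.array(s["ee_pos"])+Rt@T[:3,3]
    return c
def rays(c,uv):
    p=cv2.undistortPoints(np.array(uv,float).reshape(-1,1,2),c["K"],c["D"]).reshape(-1,2)
    return np.c_[p,np.ones(len(p))]@c["Rwc"].T
def onplane(c,uv,z):
    r=rays(c,uv); return c["C"]+r*((z-c["C"][2])/r[:,2])[:,None]
def cloud(c):
    v,u=np.mgrid[0:420,0:560]; r=rays(c,np.c_[u.ravel(),v.ravel()])
    return (c["C"]+r*c["depth"].ravel()[:,None]).reshape(420,560,3)
def save(c,n): cv2.imwrite("pics/"+n,c["pixels"][:,:,::-1])
E
python3 - <<'E'
from h import *
for n in ("top","side"):
    c=cam(n); save(c,n+"0.png"); print(n,c["C"].round(3),c["Rwc"][:,2].round(2),c["D"])
    np.savez(n+".npz",**{k:c[k] for k in("pixels","depth","K","D","Rwc","C")})
s=status.observe();print({k:np.round(v,3).tolist() for k,v in s.items()}, arm.tcp_to_grasp)
E
```

```text
pics
top [0.411 0.085 0.949] [ 0.14  0.03 -0.99] [-0.11270678  0.          0.          0.          0.        ]
side [ 0.578 -0.74   0.418] [-0.06  0.93 -0.36] [-0.05554254  0.          0.          0.          0.        ]
{'time_s': 0.1, 'joint_pos': [71.3, 20.12, 94.674, -0.002, 65.266, -4.848], 'joint_vel': [0.041, -0.076, -0.109, 0.021, 0.02, -0.037], 'effort': [0.0, -50.683, -29.187, -0.0, 0.003, -0.0], 'ee_pos': [0.132, 0.534, 0.231], 'tool_rot': [[-0.971, 0.239, -0.0], [0.239, 0.971, -0.001], [0.0, -0.001, -1.0]], 'contact_force': [-0.692, -0.228, -0.468], 'wrist_torque': [0.029, 0.042, -0.029], 'grip_force': 0.0, 'finger_gap': 0.085} -0.0187
```

View pics/top0.png

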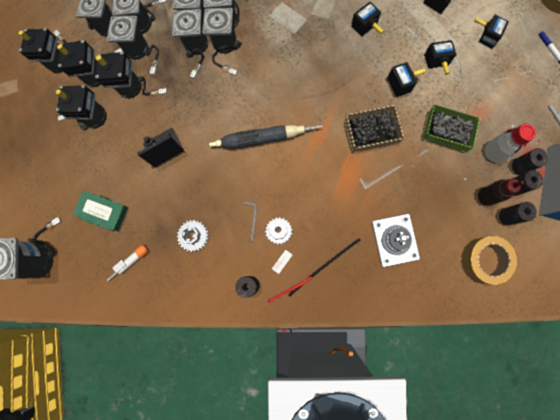

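View pics/side0.png

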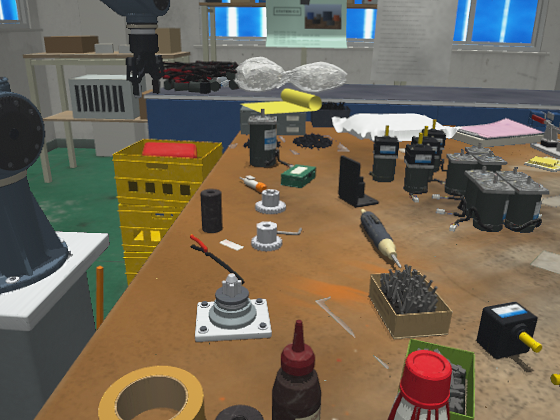

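The top view shows the splined gear at about (193,235), the plain gear at (279,231) and the white-footed stand at (398,240). The side view shows the two gears at (270,202) and (266,236), and the stand at (233,310).

Run:
```python
from h import *
c=dict(np.load("top.npz")); P=cloud(c)
for n,(u,v) in dict(spl=(193,235),plain=(279,231),stand=(398,240)).items():
    for lo,hi in ((.006,.016),(.038,.05),(.031,.039),(.047,.056),(.066,.09)):
        Q=P[v-32:v+33,u-32:u+33].reshape(-1,3); m=(Q[:,2]>lo)&(Q[:,2]<hi); Q=Q[m]
        if len(Q)>8:
            (cx,cy),(w,h),a=cv2.minAreaRect(Q[:,:2].astype(np.float32)); (ex,ey),r=cv2.minEnclosingCircle(Q[:,:2].astype(np.float32))
            print(n,lo,hi,len(Q),"rect",round(cx,4),round(cy,4),round(w,4),round(h,4),round(a,1),"circ",round(ex,4),round(ey,4),round(r,4),"z",Q[:,2].mean().round(4))
im=c["pixels"][:,:,::-1]
a=[cv2.resize(im[v-26:v+27,u-26:u+27],(390,390),interpolation=cv2.INTER_CUBIC) for u,v in((193,235),(398,240))]
cv2.imwrite("pics/crop1.png",np.hstack(a))
```

```text
spl 0.006 0.016 449 rect 0.499 0.3291 0.1852 0.1011 28.3 circ 0.4944 0.3376 0.1013 z 0.0121
spl 0.038 0.05 166 rect 0.4881 0.3363 0.0411 0.0394 87.4 circ 0.4891 0.3365 0.022 z 0.0441
spl 0.031 0.039 37 rect 0.4887 0.3332 0.0355 0.0367 38.7 circ 0.4885 0.3338 0.0203 z 0.0352
spl 0.047 0.056 11 rect 0.4826 0.3393 0.037 0.0274 67.6 circ 0.4867 0.337 0.0194 z 0.0475
plain 0.006 0.016 297 rect 0.5039 0.1598 0.1201 0.1055 76.2 circ 0.5162 0.1609 0.0687 z 0.0112
plain 0.038 0.05 220 rect 0.4992 0.1309 0.0395 0.0398 53.3 circ 0.4991 0.1306 0.0211 z 0.0448
plain 0.047 0.056 13 rect 0.4938 0.1302 0.0291 0.0378 6.6 circ 0.4985 0.1303 0.02 z 0.0477
stand 0.006 0.016 954 rect 0.4648 -0.1506 0.1311 0.1253 9.2 circ 0.464 -0.158 0.0845 z 0.0127
stand 0.038 0.05 30 rect 0.4696 -0.1365 0.0533 0.0384 21.9 circ 0.4728 -0.1434 0.0275 z 0.0419
stand 0.031 0.039 92 rect 0.4709 -0.1371 0.0563 0.0418 15.8 circ 0.4727 -0.1445 0.0286 z 0.0361
stand 0.047 0.056 285 rect 0.4729 -0.1447 0.0505 0.0473 89.3 circ 0.4738 -0.1448 0.0259 z 0.0528
stand 0.066 0.09 91 rect 0.4727 -0.1444 0.023 0.0225 56.6 circ 0.4731 -0.1442 0.0146 z 0.0767
```

View pics/crop1.png

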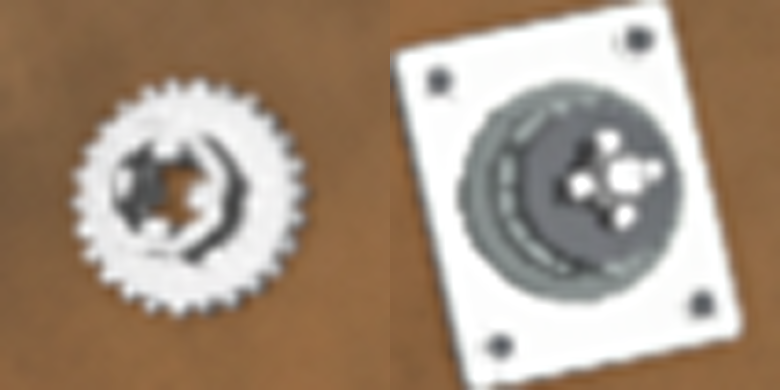

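```bash
python3 -m crank '-6 -1.6 0 0 0 0 8.5;-12 -3.2 0 0 0 0 8.5;-18 -4.8 0 0 0 0 8.5;-24 -6.4 0 0 0 0 8.5;-30 -8 0 0 0 0 8.5'; python3 -m crank '-5 -1.5 0 0 0 0 8.5;-9.4 -2.7 0 0 0 0 8.5;-9.4 -2.7 0 0 0 0 8.5'
python3 - <<'E'
from h import *
c=cam("wrist"); save(c,"w0.png"); print(c["C"].round(3),c["Rwc"][:,2].round(2),np.array(c["T_tool_cam"]).round(3).tolist(),c["K"][0,0]); print(status.observe()["ee_pos"],status.observe()["joint_pos"])
E
```

```text
time_s: 0.72
ee_pos: [0.4053, 0.3832, 0.2311]
tool_rot: [[-0.971, 0.24, -0.0], [0.24, 0.971, -0.0], [0.0, -0.0, -1.0]]
contact_force: [-0.4, -0.0, -0.0]
finger_gap: 0.0848
grip_force: 0.0
time_s: 1.1
ee_pos: [0.4905, 0.334, 0.2307]
tool_rot: [[-0.97, 0.243, -0.0], [0.243, 0.97, -0.001], [0.0, -0.001, -1.0]]
contact_force: [-0.7, -0.6, -1.3]
finger_gap: 0.0849
grip_force: 0.0
[0.419 0.351 0.374] [ 0.28 -0.07 -0.96] [[-0.0, -0.959, -0.284, 0.073], [1.0, -0.0, 0.001, -0.001], [-0.001, -0.284, 0.959, -0.144], [0.0, 0.0, 0.0, 1.0]] 306.00644883921234
[0.4891131  0.3349386  0.23066947] [ 2.99013175e+01  2.46068683e+01  8.80459324e+01  6.25763395e-03
  6.74084318e+01 -4.61294059e+01]
```

View pics/w0.png

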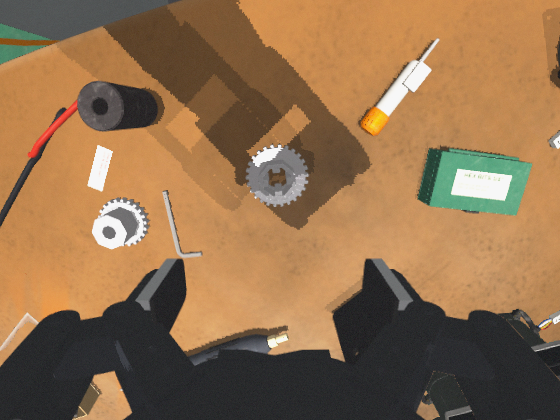

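The wrist view shows the splined gear at (277,177) in the shadow of the gripper, and the plain gear at (115,228). I'll go lower to read the grooves.

```bash
python3 -m crank '0 0 5.5 0 0 0 8.5;0 0 11 0 0 0 8.5;0 0 11 0 0 0 8.5'
cat > hub.py <<'E'
from h import *
c=cam("wrist"); s=status.observe(); P=cloud(c); np.savez("w1.npz",**{k:c[k] for k in("pixels","depth","K","D","Rwc","C")})
m=((P[...,2]>.040)&(P[...,2]<.049)&(np.hypot(P[...,0]-.489,P[...,1]-.336)<.03)).astype(np.uint8)
Q=P[m>0]; hull=cv2.convexHull(Q[:,:2].astype(np.float32)); M=cv2.moments(hull); ctr=np.array([M["m10"],M["m01"]])/M["m00"]
print("n",len(Q),"z",Q[:,2].mean(),"hull ctr",ctr,"area",M["m00"],"exp",8*.02**2*np.tan(np.pi/8),"rect",cv2.minAreaRect(hull))
d=Q[:,:2]-ctr; a=np.degrees(np.arctan2(d[:,1],d[:,0]))%360; r=np.hypot(*d.T)
ib=[(r[(abs((a-t+180)%360-180)<5)].min()*1000).round(1) if (abs((a-t+180)%360-180)<5).any() else -1 for t in range(0,360,10)]
print("inner r by 10deg",ib)
w=r<.0165
for t in (r<.0145,): # internal-tooth points: 4-fold phase
    print("tooth dir mod90", np.degrees(np.angle(np.exp(4j*np.radians(a[t])).sum()))/4%90, t.sum())
o=r>.0205; print("corner phase mod45",np.degrees(np.angle(np.exp(8j*np.radians(a[o])).sum()))/8%45,o.sum())
print("ee",np.round(s["ee_pos"],4),"tool y yaw",np.degrees(np.arctan2(s["tool_rot"][1][1],s["tool_rot"][0][1])).round(2))
px=cv2.projectPoints(np.array([[*ctr,.044]]),cv2.Rodrigues(c["Rwc"].T)[0],-c["Rwc"].T@c["C"],c["K"],c["D"])[0].ravel().astype(int); print(px)
u,v=px; cv2.imwrite("pics/crop2.png",cv2.resize(c["pixels"][max(v-45,0):v+45,u-60:u+60,::-1],(720,540),interpolation=cv2.INTER_CUBIC))
E
python3 hub.py
```

```text
time_s: 1.52
ee_pos: [0.4857, 0.3353, 0.1182]
tool_rot: [[-0.971, 0.238, -0.007], [0.238, 0.971, -0.004], [0.006, -0.005, -1.0]]
contact_force: [0.3, -0.8, 0.2]
finger_gap: 0.0852
grip_force: 0.0
n 1410 z 0.044560983485116716 hull ctr [0.4863059  0.33765545] area 0.0013210185238419214 exp 0.001325483399593904 rect ((0.4863453507423401, 0.33771589398384094), (0.039985816925764084, 0.04027768597006798), 82.39107513427734)
inner r by 10deg [np.float64(10.2), np.float64(10.5), np.float64(15.6), np.float64(15.3), np.float64(15.1), np.float64(15.3), np.float64(11.1), np.float64(10.3), np.float64(10.1), np.float64(10.2), np.float64(10.9), np.float64(16.2), np.float64(15.5), np.float64(14.9), np.float64(15.8), np.float64(11.5), np.float64(10.4), np.float64(10.4), np.float64(10.7), np.float64(11.4), np.float64(15.8), np.float64(15.7), np.float64(15.3), np.float64(15.7), np.float64(11.2), np.float64(10.2), np.float64(10.2), np.float64(10.4), np.float64(10.9), np.float64(15.6), np.float64(15.0), np.float64(14.8), np.float64(15.5), np.float64(11.2), np.float64(9.9), np.float64(9.9)]
tooth dir mod90 82.23123365990529 272
corner phase mod45 14.532999620347624 68
ee [0.4875 0.3361 0.1211] tool y yaw 76.2
[278 219]
```

View pics/crop2.png

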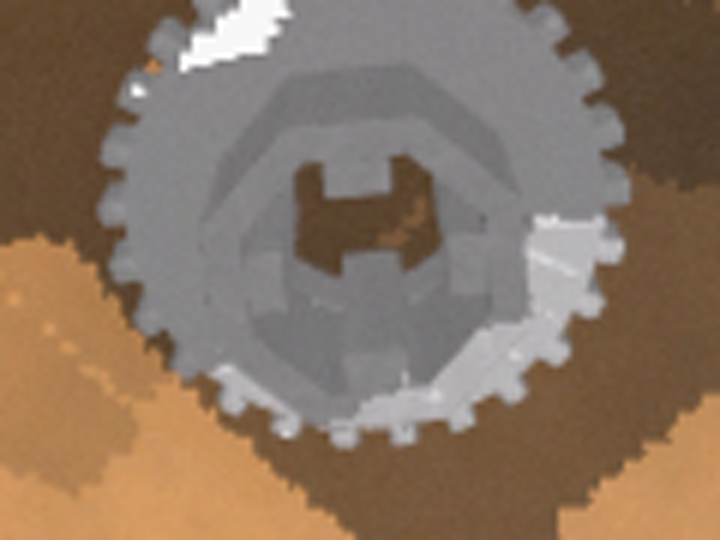

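The crop confirms the grooved bore. The tooth directions are at about 82° mod 90 and the tool's y axis is at 76°, so I turn 6° and go down.

```bash
python3 -m crank '0.1 0.1 4.5 0 0 -6 8.5;0.1 0.1 9 0 0 -6 8.5;0.1 0.1 10.5 0 0 -6 8.5;0.1 0.1 10.5 0 0 -6 8.5'; python3 -m crank '0 0 0 0 0 0 3;0 0 0 0 0 0 3;0 0 0 0 0 0 3;0 0 0 0 0 0 3;0 0 0 0 0 0 3' 60
```

```text
time_s: 2.08
ee_pos: [0.4885, 0.3376, 0.0178]
tool_rot: [[-0.991, 0.136, 0.001], [0.136, 0.991, 0.001], [-0.001, 0.001, -1.0]]
contact_force: [1.1, 0.4, -0.5]
finger_gap: 0.0852
grip_force: 0.0
time_s: 2.7
ee_pos: [0.4886, 0.3374, 0.0177]
tool_rot: [[-0.991, 0.137, 0.002], [0.137, 0.991, 0.001], [-0.002, 0.001, -1.0]]
contact_force: [-1.5, 0.3, 8.1]
finger_gap: 0.039
grip_force: 61.3
```

```bash
python3 -m crank '0 0 -4 0 0 0 3;0 0 -8 0 0 0 3;0 0 -12 0 0 0 3;-0.5 -5 -12 0 0 0 3;-1 -10 -12 0 0 0 3' 90; python3 -m crank '-0.5 -6 0 0 0 0 3;-1.2 -12 0 0 0 0 3;-1.8 -18 0 0 0 0 3;-2.4 -24 0 0 0 0 3;-2.6 -27.6 0 0 0 0 3';python3 -m crank '0 0 0 0 0 0 3;0 0 0 0 0 0 3'
python3 - <<'E'
from h import *
c=cam("wrist"); save(c,"w2.png");np.savez("w2.npz",**{k:c[k] for k in("pixels","depth","K","D","Rwc","C")}); print(status.observe()["joint_pos"])
E
```

```text
time_s: 3.32
ee_pos: [0.4838, 0.2355, 0.1368]
tool_rot: [[-0.991, 0.136, 0.001], [0.136, 0.991, 0.0], [-0.001, 0.0, -1.0]]
contact_force: [0.7, -0.9, -3.2]
finger_gap: 0.0384
grip_force: 93.2
time_s: 3.95
ee_pos: [0.4717, -0.0428, 0.1366]
tool_rot: [[-0.99, 0.138, 0.0], [0.138, 0.99, -0.0], [-0.0, -0.0, -1.0]]
contact_force: [0.5, 0.2, -1.9]
finger_gap: 0.0388
grip_force: 93.1
time_s: 4.2
ee_pos: [0.4721, -0.04, 0.1364]
tool_rot: [[-0.991, 0.137, -0.0], [0.137, 0.991, 0.0], [0.0, 0.0, -1.0]]
contact_force: [-0.3, 0.1, -3.3]
finger_gap: 0.0383
grip_force: 93.0
[-1.04427003e+01  1.98594432e+01  1.10733769e+02  1.02066251e-02
  4.94121151e+01 -9.26298324e+01]
```

View pics/w2.png

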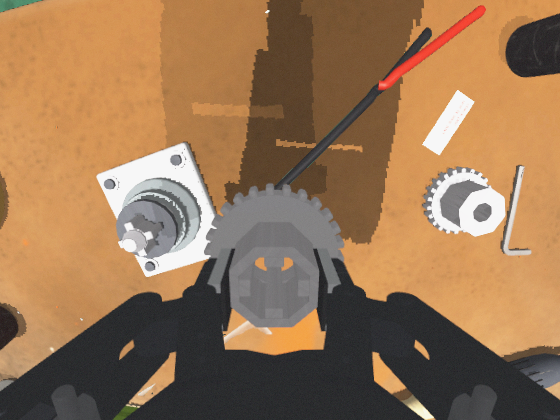

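The gear is held level at about (275,265). The stand is in view, with its white foot around (160,205) and the spindle at (135,238). I measure both from this picture.

```bash
cat > m2.py <<'E'
from h import *
import sys
c=dict(np.load(sys.argv[1])); P=cloud(c); ee=np.array([float(x) for x in sys.argv[2:5]]); yaw=float(sys.argv[5])
def circ(Q):
    (x,y),r=cv2.minEnclosingCircle(Q[:,:2].astype(np.float32)); return np.round([x,y,r],4)
S=np.array([.473,-.1445]); near=np.hypot(P[...,0]-S[0],P[...,1]-S[1])
Z=P[...,2]; 
for lo,hi,rm in((.0495,.055,.03),(.076,.086,.02),(.068,.0745,.02)):
    Q=P[(near<rm)&(Z>lo)&(Z<hi)]
    if len(Q)>5: print("stand",lo,len(Q),"z",np.median(Q[:,2]).round(4),circ(Q),cv2.minAreaRect(Q[:,:2].astype(np.float32)))
sp=P[(near<.02)&(Z>.068)&(Z<.0745)]; d=sp[:,:2]-S; r=np.hypot(*d.T); a=np.arctan2(d[:,1],d[:,0]); k=r>.0115
print("spline phase mod90",np.degrees(np.angle(np.exp(4j*a[k]).sum()))/4%90,k.sum(),np.degrees(a[k]).round(0)[:60].tolist())
rgb=c["pixels"].astype(int); w=(rgb.min(2)>150)&(near<.085)&(Z>.006)&(Z<.018); F=P[w][:,:2].astype(np.float32); print("foot",w.sum(),cv2.minAreaRect(F))
# hub in hand
y=np.array([np.cos(np.radians(yaw)),np.sin(np.radians(yaw))]); x=np.array([y[1]*-1,y[0]])  # tool x (z down)
x=np.array([-y[1],y[0]]); 
h=np.hypot(P[...,0]-ee[0],P[...,1]-ee[1]); zt=np.median(Z[(h<.02)&(Z>ee[2]+.005)&(Z<ee[2]+.05)]); print("hub top z",zt,"rel TCP",zt-ee[2])
Q=P[(h<.03)&(abs(Z-zt)<.005)]; hull=cv2.convexHull(Q[:,:2].astype(np.float32)); M=cv2.moments(hull); ctr=np.array([M["m10"],M["m01"]])/M["m00"]
print("hub ctr",ctr,"area",M["m00"],"off tool x,y mm",((ctr-ee[:2])@np.c_[x,y]*1000).round(2),len(Q),"rect",cv2.minAreaRect(hull))
d=Q[:,:2]-ctr; r=np.hypot(*d.T); a=np.arctan2(d[:,1],d[:,0]); t=r<.0145; print("tooth phase mod90",np.degrees(np.angle(np.exp(4j*a[t]).sum()))/4%90,t.sum())
E
python3 m2.py w2.npz 0.4721 -0.0405 0.1365 82.1
```

```text
stand 0.0495 1740 z 0.0529 [ 0.4705 -0.1441  0.0252] ((0.46970731019973755, -0.14336958527565002), (0.04861874878406525, 0.04759375378489494), 28.816783905029297)
stand 0.076 371 z 0.0809 [ 0.4699 -0.1435  0.0085] ((0.4694376289844513, -0.14242717623710632), (0.015867013484239578, 0.0141597930341959), 26.981374740600586)
stand 0.068 336 z 0.0723 [ 0.4696 -0.1442  0.0147] ((0.47030121088027954, -0.14350749552249908), (0.02295677550137043, 0.02311898022890091), 52.737483978271484)
spline phase mod90 9.684463095443114 155 [180.0, 178.0, -175.0, -177.0, 179.0, 177.0, 176.0, -169.0, -177.0, -179.0, -178.0, 180.0, 177.0, 174.0, -168.0, -170.0, -176.0, -179.0, 178.0, 179.0, 177.0, -179.0, 176.0, -166.0, -170.0, -172.0, -171.0, -176.0, 179.0, 177.0, 177.0, 176.0, 174.0, 175.0, -164.0, -166.0, -168.0, -171.0, -177.0, -179.0, 179.0, 177.0, 175.0, 176.0, -163.0, -167.0, -170.0, -172.0, -173.0, -179.0, 177.0, 175.0, 176.0, 174.0, 173.0, -165.0, -170.0, -172.0, -172.0, -178.0]
foot 4591 ((0.47027531266212463, -0.1442573368549347), (0.1097833663225174, 0.08993726968765259), 10.436468124389648)
hub top z 0.16290135201756395 rel TCP 0.02640135201756394
hub ctr [ 0.46923124 -0.04034305] area 0.001669610301604868 off tool x,y mm [ 2.86 -0.24] 4860 rect ((0.4682985544204712, -0.042647846043109894), (0.05067724362015724, 0.04315377026796341), 53.13984298706055)
tooth phase mod90 82.0899739525889 832
```

Run:
```python
from h import *
c=dict(np.load("w2.npz")); P=cloud(c); Z=P[...,2]; ee=np.array([.4721,-.0405])
h=np.hypot(P[...,0]-.470,P[...,1]+.0405)
a=np.radians(82.1); y=np.array([np.cos(a),np.sin(a)]); x=np.array([-y[1],y[0]])
for dz in (.0015,.0025):
    m=((h<.026)&(abs(Z-.163)<dz)).astype(np.uint8); Q=P[m>0][:,:2]; T=(Q-ee)@np.c_[x,y]*1000
    xs=np.sort(T[abs(T[:,1])<7,0]); ys=T[abs(T[:,0]-2.5)<7,1]
    print(dz,len(Q),"tool x span (flats)",np.percentile(xs,[0,1,99,100]).round(1),"tool y span",np.percentile(ys,[0,1,99,100]).round(1))
    # tooth faces: inner radius along 4 tooth directions
    inn=[T[(abs(T[:,1])<2.5)&(T[:,0]>2),0].min(),T[(abs(T[:,1])<2.5)&(T[:,0]<2),0].max(),T[(abs(T[:,0]-2.5)<2.5)&(T[:,1]>0),1].min(),T[(abs(T[:,0]-2.5)<2.5)&(T[:,1]<0),1].max()]
    print("bore faces x+,x-,y+,y-",np.round(inn,1),"mid",np.mean(inn[:2]).round(2),np.mean(inn[2:]).round(2))
rim=P[(abs(Z-.131)<.003)&(h<.045)][:,:2]; T=(rim-ee)@np.c_[x,y]*1000; print("rim",len(rim),cv2.minEnclosingCircle(T.astype(np.float32)), T[:,0].min())
```

```text
0.0015 3577 tool x span (flats) [-18.4 -17.8  22.2  22.5] tool y span [-19.9 -19.8  18.9  19.1]
bore faces x+,x-,y+,y- [ 11.9  -7.3   9.7 -10.6] mid 2.31 -0.44
0.0025 3982 tool x span (flats) [-18.4 -17.8  22.2  22.6] tool y span [-19.9 -19.8  18.9  19.1]
bore faces x+,x-,y+,y- [ 11.9  -7.3   9.7 -10.6] mid 2.31 -0.44
rim 5183 ((5.093188762664795, 0.13231797516345978), 37.7849006652832) -14.315122557039677
```

```bash
python3 -m crank '-0.5 -3.5 0 0 0 9 3;-1 -7 0 0 0 18 3;-1.45 -10.35 0 0 0 26.7 3;-1.45 -10.35 0 0 0 26.7 3;-1.45 -10.35 0 0 0 26.7 3'
cat > m3.py <<'E'
from h import *
import sys
E=np.array([status.observe()["ee_pos"]]); c=cam("wrist"); s=status.observe(); n=sys.argv[1]
np.savez(n+".npz",**{k:c[k] for k in("pixels","depth","K","D","Rwc","C")})
R=np.array(s["tool_rot"]); ee=(E[0]+np.array(s["ee_pos"]))/2; P=cloud(c); Z=P[...,2]; L=(P-ee)@R*1000
print("ee",ee.round(4),"yaw",np.degrees(np.arctan2(R[1,1],R[0,1])).round(2),"F",np.round(s["contact_force"],1))
hub=L[(abs(L[...,2]+26.4)<2)&(np.hypot(L[...,0]-2,L[...,1])<25)]
xs=hub[abs(hub[:,1])<7,0]; ys=hub[abs(hub[:,0]-2)<7,1]; print("hub mid x,y",np.mean([xs.min(),xs.max()]).round(2),np.mean([ys.min(),ys.max()]).round(2))
i=L[(L[...,2]>-15)&(np.hypot(L[...,0]-2,L[...,1])<13)&(Z>.06)&(Z<.084)]; print("spindle pts through bore",len(i), i.min(0) if len(i) else "", i.max(0) if len(i) else "")
im=c["pixels"][:,:,::-1]; cv2.imwrite("pics/"+n+".png",np.hstack([cv2.resize(im[200:340,190:360],(680,560),interpolation=cv2.INTER_CUBIC)]))
E
python3 m3.py w3
```

```text
time_s: 4.88
ee_pos: [0.4724, -0.1438, 0.1361]
tool_rot: [[-0.825, 0.565, -0.0], [0.565, 0.825, 0.0], [0.001, 0.0, -1.0]]
contact_force: [0.5, -0.3, -2.6]
finger_gap: 0.0385
grip_force: 93.0
ee [ 0.4724 -0.1438  0.1362] yaw 55.6 F [-0.2 -0.  -3.1]
hub mid x,y 1.5 -1.34
spindle pts through bore 0
```

View pics/w3.png

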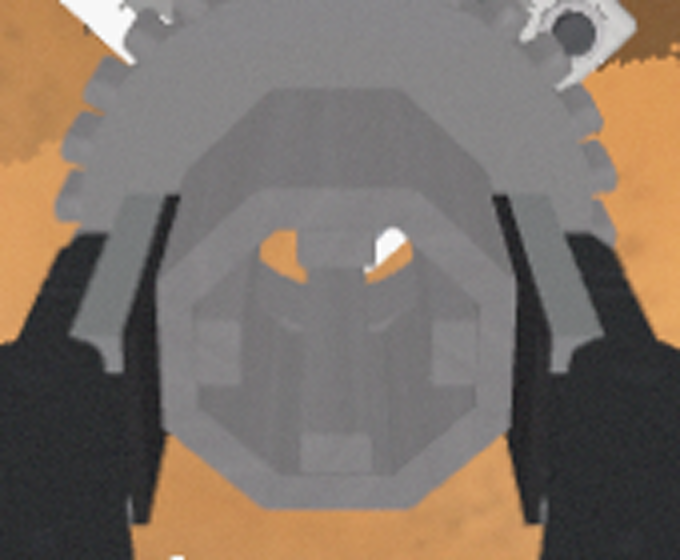

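The gear sits above the stand and its flats line up with the fingers. The spindle is still hidden below it, so I lower gently and watch the forces.

```bash
python3 -m crank '-0.05 -0.07 2 0 0 0 3;-0.05 -0.07 3.5 0 0 0 3;-0.05 -0.07 4 0 0 0 3;-0.05 -0.07 4.2 0 0 0 3' | egrep 'ee|contact'; python3 -m crank '0 0 0.2 0 0 0 3' | egrep 'ee|contact'; python3 -m crank '0 0 0.2 0 0 0 3'| egrep 'ee|contact'
python3 - <<'E'
from h import *
print(status.observe()["wrist_torque"])
E
```

```text
ee_pos: [0.4724, -0.1455, 0.0942]
contact_force: [0.9, -0.1, -2.7]
ee_pos: [0.4726, -0.1458, 0.0926]
contact_force: [-0.1, -0.3, -2.3]
ee_pos: [0.4726, -0.1459, 0.0905]
contact_force: [-0.5, 0.3, -2.4]
[0.04277403 0.00559566 0.00209455]
```

The nose is inside the bore with no contact force. Next come the splines, in small steps.

```bash
for i in 1 ; do python3 -m crank '0 0 0.2 0 0 0 3'| egrep 'ee|contact'; done; python3 -m crank '0 0 0.2 0 0 0 3'| egrep 'ee|contact'
python3 - <<'E'
from h import *
print(status.observe()["wrist_torque"])
E
```

```text
ee_pos: [0.4724, -0.1458, 0.0884]
contact_force: [-0.0, 2.4, -1.4]
ee_pos: [0.4724, -0.1456, 0.0863]
contact_force: [0.1, 1.9, -1.6]
[ 0.42410304  0.03096511 -0.04202955]
```

```bash
python3 -m crank '0.03 0.05 0 0 0 0 3;0.03 0.05 0.3 0 0 0 3'| egrep 'ee|contact'; python3 -m crank '0 0 0.4 0 0 0 3'| egrep 'ee|contact'
python3 - <<'E'
from h import *
print(status.observe()["wrist_torque"])
E
```

```text
ee_pos: [0.4726, -0.1453, 0.0834]
contact_force: [0.0, -0.8, -3.3]
ee_pos: [0.4724, -0.1453, 0.0791]
contact_force: [-0.7, -0.3, -3.9]
[ 0.01323305 -0.01473893 -0.06491801]
```

```bash
python3 -m crank '0 0 0.4 0 0 0 3;0 0 0.9 0 0 0 3' 110| egrep 'ee|contact'; python3 -m crank '0 0 0.3 0 0 0 3;0 0 0.5 0 0 0 3'| egrep 'ee|contact|gap'; python3 -m crank '0 0 0.2 0 0 0 3;0 0 0.35 0 0 0 3'| egrep 'ee|contact'
python3 - <<'E'
from h import *
print(status.observe()["wrist_torque"])
E
```

```text
ee_pos: [0.4724, -0.1452, 0.07]
contact_force: [0.0, -0.9, -2.3]
ee_pos: [0.4724, -0.1452, 0.0654]
contact_force: [-2.1, 1.0, 4.9]
finger_gap: 0.0378
ee_pos: [0.4725, -0.1453, 0.062]
contact_force: [-3.6, 0.5, 7.2]
[ 0.11561066  0.4946411  -0.05205022]
```

```bash
python3 -m crank '0.03 -0.02 0.1 0 0 0 3;0.03 -0.02 0.2 0 0 0 3'| egrep 'ee|contact'; python3 -m crank '0 0 0.1 0 0 0 3;0 0 0.1 0 0 0 3'| egrep 'ee|contact'
```

```text
ee_pos: [0.4724, -0.1452, 0.0603]
contact_force: [-2.2, 1.3, 8.3]
ee_pos: [0.4725, -0.1453, 0.0598]
contact_force: [-3.9, 2.4, 16.1]
```

```bash
python3 -m crank '0 0 0.05 0 0 0 3;0 0 0.05 0 0 0 3'| egrep 'ee|contact'
python3 - <<'E'
from h import *
c=cam("side"); save(c,"s1.png"); cv2.imwrite("pics/s1c.png",cv2.resize(c["pixels"][210:360,150:350,::-1],(760,570),interpolation=cv2.INTER_CUBIC)); print(status.observe()["contact_force"],status.observe()["wrist_torque"],status.observe()["grip_force"])
E
```

```text
ee_pos: [0.4725, -0.1453, 0.0598]
contact_force: [-7.2, 2.9, 23.4]
[-7.04354688  3.38750034 24.07839448] [0.61470301 1.19508714 0.00913296] 117.1402095258236
```

View pics/s1c.png

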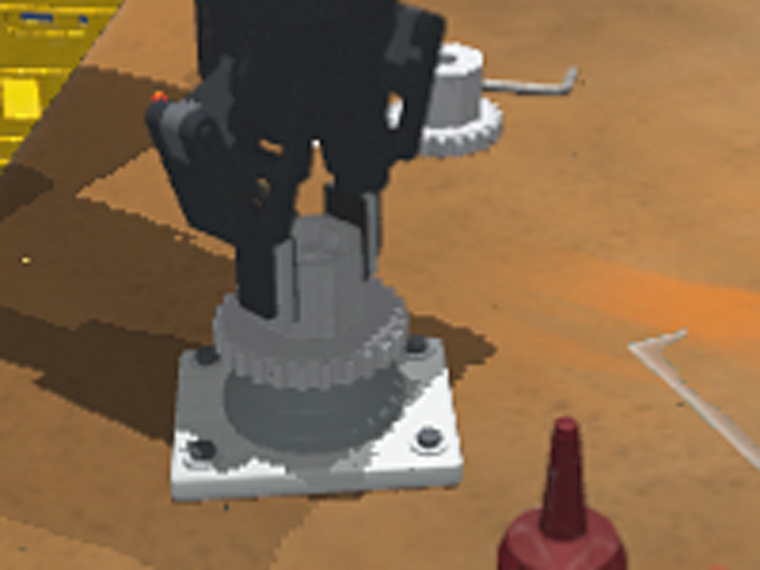

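The side view shows the gear level on the stand at about (310,330) in the crop, with the plain gear untouched behind it. The height stays at the stop (underside about 42 mm) while the force rises, so the collar is at the bottom.

```bash
python3 -c "
from bench import job; print(job.hand_in())"
```

```text
the job is handed in; nothing more can be done
None
```

The splined gear is meshed on the spindle and pressed home against the collar's stop with about 24 N, still gripped. I handed the job in with the plain gear left untouched; no verdict came back.

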